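# Test three return springs and fit the sound one to the die set

## Robot

A 6-joint arm with a two-finger parallel gripper is mounted at the origin on the work surface. World frame = base frame: x ahead of the robot, y to its left, z up, the work surface at z = 0. Lengths are in m, angles in degrees, forces in N, time in s.
With the tool pointing down it reaches from about 0.375 to 0.9 m from the base axis. Payload 3.1 kg.
Tool frame: the origin (TCP) lies between the finger pads; the fingertips stand 11 mm ahead of it and the grasp point (between the pads) lies 8 mm behind it (tip_extent is the distance from the TCP to the fingertips, in m); z points along the fingers, y is the direction in which the jaws open and shut (so a half turn about z gives the same grasp; the last joint's range is limited). The gripper opens to 85 mm and grips with 20 to 120 N. Pads are 22 mm wide; open, the fingers measure 114 mm over their backs; the gripper's body (76 mm by 85 mm) begins 54 mm behind the grasp point. The pads swing forward as they close: fully open they stand 13 mm farther back than shut.
Start: joints at [67.007, 30.224, 82.088, -0, 67.689, -10.227], TCP at [0.138, 0.61, 0.242] pointing down, gripper open.
Joint ranges: [-176.69, 176.69], [-43.24, 126.21], [12.49, 139.97], [-82, 262], [0, 151.66], [-163.58, 163.58]. Speed limits (degrees/s): [159.86, 159.86, 180, 180, 180, 180].

## Interface

Orientations are given as [roll, pitch, yaw] about the fixed x, y, z axes, in that order (R = Rz(yaw) Ry(pitch) Rx(roll)).
In Python, from station import get_state, camera, close_job, tip_extent gives the robot as it stands. The module is installed in compiled form; this text tells all that it offers.
- The arm moves only by the tool arm_command, never from a script. Its argument "motion" is text: rows parted by semicolons, each of 5 numbers parted by spaces: the opening, from -1 (shut) to 1 (fully open), then the shift along the tool's x, y, z in mm, then the turn about the tool's z in rad. In form: fingers dx dy dz yaw; .... A call has 1 to 8 rows; each row shifts and turns the commanded pose from where the row before left it, along the tool's axes as they then stand; what a row does not reach is not made up. A row lasts 1/8 s, in which the tool goes at most 62.5 mm and 10.7 degrees, less where a joint would pass 70% of its speed; a pose out of reach is approached as far as the arm can. A call is refused whole if a number of a shift passes 62.5 or a number of a turn 0.188, either way. A call with a gripper value outside its range is refused whole. The fingers move at their own pace and stop on an object; "force" is the grip in N (left out, the last holds). Time passes only in rows, so rows that do not move let the fingers close. It gives the time, the measured TCP pose, the force and the opening at its end, in the units of the state.
- get_state(): the state, without advancing time (a new reading comes with each control period).
- camera(name): name is "scene" or "top"; returns a dict with "image" (400x640x3 uint8, blue, green, red), "intrinsics" (3x3 intrinsics, pixels), "k1" (the pictures are not rectified: a ray, as slopes to the right and down, at radius r is drawn at 1 + k1 r^2 times it, then the intrinsics apply), "world_to_cam" (4x4, takes a point from world to camera coordinates). Camera axes: x right, y up, looking along -z (the intrinsics and any distortion apply to the point x, -y, -z); pixel columns grow to the right and rows downward; lengths in m; the calibration is good to about 2 mm. A picture is of the moment at which its call begins. There is no depth.
- close_job(): hands the job in, once; it reports no verdict.
The state is a dict: "clock": time; "joint_positions": joint angles; "qd": joint speeds; "joint_torque": joint torques, N m; "position": TCP position; "ee_rot": TCP orientation; "force": force on the tool from outside, world axes, zero at the start; "moment": the same for the moment, N m; "opening": finger opening in m.
Only numpy, scipy, OpenCV 4.12 (cv2) and the standard library are available. Lean on these libraries where they do the work, as an engineer would, in place of code of your own. Each camera call takes 0.05 s, during which the arm holds its last target.

## Task

Three return springs that look alike stand on the spring tester. With the gripper press each one straight down in turn, from the robot's left to its right, until its top is level with the top edge of the reference bar, hold it there for a second and feel its load, never squashing any spring 4 mm or more past the mark. One is too weak, one too stiff: lift off the sound one, which carries about 14 N at the mark, and set it upright and fully down over the bare guide pin of the die set, leaving the other two standing where they are on the tester; do not disturb the tools lying around.

Things in the scene. Friction and masses are not known exactly. Their poses are not given: they have to be found in the camera images.
- spring_a_mid (a point): One of three return springs that look alike: steel coil between two dark steel collars of 26 mm diameter (top collar 14 mm tall, foot collar 6 mm tall), 62 mm long when free, open 13 mm bore right through, about 0.1 kg; grip it by the top collar. It gives from 1 to 2 N on, evenly with the load, and is solid at 44 mm. This point: on its axis, half-way up (31 mm above its foot when free); z up along the spring.
- spring_a_top (a point): Centre of the top face of spring_a's top collar; it goes down with the collar as the spring is pressed.
- spring_a_foot (a point): Centre of the underside of spring_a's foot collar. Top minus foot is the spring's present length (62 mm free).
- spring_b_mid (a point): One of three return springs that look alike: steel coil between two dark steel collars of 26 mm diameter (top collar 14 mm tall, foot collar 6 mm tall), 62 mm long when free, open 13 mm bore right through, about 0.1 kg; grip it by the top collar. It gives from 1 to 2 N on, evenly with the load, and is solid at 44 mm. This point: on its axis, half-way up (31 mm above its foot when free); z up along the spring.
- spring_b_top (a point): Centre of the top face of spring_b's top collar; it goes down with the collar as the spring is pressed.
- spring_b_foot (a point): Centre of the underside of spring_b's foot collar. Top minus foot is the spring's present length (62 mm free).
- spring_c_mid (a point): One of three return springs that look alike: steel coil between two dark steel collars of 26 mm diameter (top collar 14 mm tall, foot collar 6 mm tall), 62 mm long when free, open 13 mm bore right through, about 0.1 kg; grip it by the top collar. It gives from 1 to 2 N on, evenly with the load, and is solid at 44 mm. This point: on its axis, half-way up (31 mm above its foot when free); z up along the spring.
- spring_c_top (a point): Centre of the top face of spring_c's top collar; it goes down with the collar as the spring is pressed.
- spring_c_foot (a point): Centre of the underside of spring_c's foot collar. Top minus foot is the spring's present length (62 mm free).
- station1 (a point): Foot of the left station of the spring tester (robot's left to right is station 1, 2, 3): on the plate's top face, 18 mm above the bench, where a spigot of 9 mm diameter, 8 mm tall, keeps the spring's foot in place. Stations are 70 mm apart in a row along the tester's y; x of this frame points from the row to the reference bar.
- station2 (a point): Foot of the middle station of the spring tester (robot's left to right is station 1, 2, 3): on the plate's top face, 18 mm above the bench, where a spigot of 9 mm diameter, 8 mm tall, keeps the spring's foot in place. Stations are 70 mm apart in a row along the tester's y; x of this frame points from the row to the reference bar.
- station3 (a point): Foot of the right station of the spring tester (robot's left to right is station 1, 2, 3): on the plate's top face, 18 mm above the bench, where a spigot of 9 mm diameter, 8 mm tall, keeps the spring's foot in place. Stations are 70 mm apart in a row along the tester's y; x of this frame points from the row to the reference bar.
- mark (a point): Middle of the reference bar's top edge: a level 10 x 225 mm aluminium bar fixed on two posts behind the row of springs, 48 mm from the row (in the tester's +x). Its top edge is the reference mark, 70 mm above the bench and 52 mm above the plate: a spring whose top is level with it is pressed by 10 mm. A sound spring then pushes back with about 14 N, the weak one with about 8 N, the stiff one with about 20 N. There is room for fingers that close along the row (the tester's y).
- pin_foot (a point): Foot of the bare guide pin of the die set, a fixed 90 x 140 x 22 mm steel plate with two upright pins 96 mm apart along its y and a low 36 mm round die between them; the other pin (+y) already carries a fixed spring. This point is on the plate's top face, 22 mm above the bench; the pin is 9 mm in diameter, 40 mm tall, with a tapered tip; z up along the pin.
- hammer: Bystander: a small hammer, 240 mm long, lying on the bench; leave alone.
- cuff: Bystander: an open brass bracelet blank, about 56 mm across and 26 mm tall, standing on the bench; leave alone.
- dish: Bystander: a white ceramic dish, 76 mm across, 28 mm tall, on the bench; leave alone.
Things that resemble listed ones, but are neither listed nor needed, are in the scene too. Leave any green or red look-alike of the part that bears pin_foot alone.

How it is judged:
By the outcome, as a careful person would: the job done as asked, in the order asked, and still so for the second after the job is handed in, with the robot touching nothing.
It also fails if it takes over 64 s, if anything falls off the work surface, if the arm or the gripper's body presses on something with over 40 N, if the wrist force passes 120 N, or if a joint passes its speed limit or range.

## Working session

There is one attempt and no reset: what is moved stays moved. The work goes in short steps, Python scripts to look and compute and a tool call to move; the robot and the scene stay as the last step left them, time stands still between calls to the robot, and variables do not carry over. Pictures are saved under pics/ and viewed, and the job is handed in when it is done.

Besides the shell and the picture viewer there is one more tool, called after "Emit:" by a JSON object that holds its "method" and its "body", one argument or row to a line. arm_command: Moves the arm, as the interface text tells. Its arguments: {"type":"object","properties":{"motion":{"type":"string"},"force":{"type":"number"}},"required":["motion"]}

```bash
mkdir -p pics; cat > h.py <<'E'
import numpy as np, cv2
from station import get_state, camera, close_job, tip_extent
def snap(n,f):
    c=camera(n); np.savez(f'pics/{f}.npz',**{k:np.array(v) for k,v in c.items()}); cv2.imwrite(f'pics/{f}.png',c['image']); return c
def load(f): return dict(np.load(f'pics/{f}.npz'))
def ray(c,u,v):
    K=c['intrinsics'];k=float(c['k1']);d=np.array([(u-K[0,2])/K[0,0],(v-K[1,2])/K[1,1]])
    rd=np.hypot(*d); r=rd
    for _ in range(30): r=rd/(1+k*r*r)
    d=d*(r/rd if rd>0 else 1)
    T=c['world_to_cam'];R=T[:3,:3];o=-R.T@T[:3,3]
    w=R.T@np.array([d[0],-d[1],-1]); return o,w/np.linalg.norm(w)
def onz(c,u,v,z):
    o,w=ray(c,u,v); return o+w*(z-o[2])/w[2]
def tri(c1,p1,c2,p2):
    o1,w1=ray(c1,*p1);o2,w2=ray(c2,*p2)
    A=np.stack([w1,-w2],1);s=np.linalg.lstsq(A,o2-o1,rcond=None)[0]
    a=o1+s[0]*w1;b=o2+s[1]*w2;return (a+b)/2,np.linalg.norm(a-b)
def proj(c,p):
    T=c['world_to_cam'];q=T[:3,:3]@np.array(p)+T[:3,3];x=np.array([q[0],-q[1]])/-q[2]
    x=x*(1+float(c['k1'])*(x@x));K=c['intrinsics'];return np.array([K[0,0]*x[0]+K[0,2],K[1,1]*x[1]+K[1,2]])
E
python3 - <<'E'
from h import *
snap('scene','s0');snap('top','t0');s=get_state();print(s,tip_extent)
for f in('s0','t0'):
    c=load(f);print(c['intrinsics'],c['k1'],ray(c,320,200))
E
```

```text
{'clock': 0.1, 'joint_positions': array([ 6.70063598e+01,  3.02759348e+01,  8.21492504e+01,  2.42098181e-03,
        6.76901625e+01, -1.02277331e+01]), 'qd': array([-0.01428613, -0.05835729, -0.16003177, -0.01084739,  0.08147717,
        0.01158209]), 'joint_torque': array([ 2.03659811e-04, -4.43306172e+01, -1.78586161e+01, -2.28893350e-04,
        3.90535570e-03, -7.15609502e-06]), 'position': array([0.13782159, 0.60897326, 0.2414057 ]), 'ee_rot': array([-1.79886883e+02, -2.26835893e-02,  1.67233149e+02]), 'force': array([ 0.15699443, -0.49493718, -0.23013689]), 'moment': array([-0.01820544, -0.01799827, -0.06113698]), 'opening': 0.08547001783013573} 0.011
[[367.85454639   0.         320.66751642]
 [  0.         367.85454639 195.80828294]
 [  0.           0.           1.        ]] 0.02457693538970967 (array([ 0.88458384, -0.36311397,  0.75831525]), array([-0.36801741,  0.54356616, -0.75438652]))
[[406.84775687   0.         321.21373133]
 [  0.         406.84775687 207.16508187]
 [  0.           0.           1.        ]] 0.015224803519521138 (array([0.47197012, 0.14512259, 1.17850471]), array([ 0.10586995, -0.00376269, -0.99437287]))
```

View pics/s0.png

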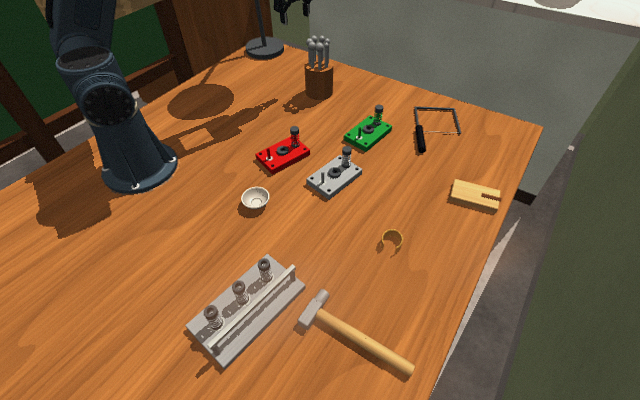

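View pics/t0.png

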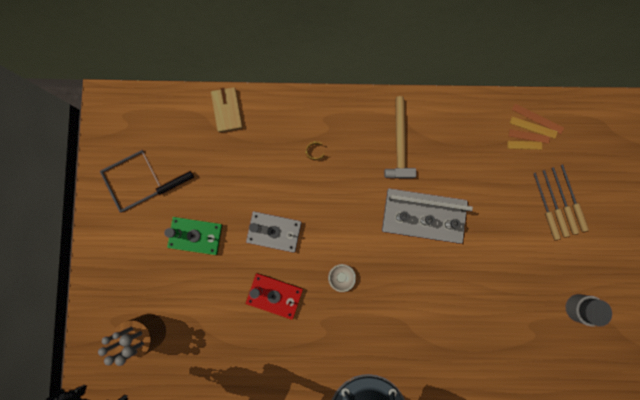

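The scene picture shows the tester at about (245,305) and three die sets: red (283,154), green (368,131), grey (335,175). In the top picture they are at (275,297), (193,236) and (275,232). The grey one fits, since green and red are look-alikes. I'll confirm it in enlarged crops.

```bash
python3 - <<'E'
from h import *
a=load('s0')['image'];b=load('t0')['image']
r=lambda im,x,y,w,h,W,H:cv2.resize(im[y:y+h,x:x+w],(W,H),interpolation=cv2.INTER_CUBIC)
cv2.imwrite('pics/c1.png',np.vstack([np.hstack([r(a,180,240,130,98,400,300),r(a,295,140,80,60,400,300)]),np.hstack([r(b,375,180,100,75,400,300),r(b,235,200,80,60,400,300)])]))
E
```

```text
(no output)
```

View pics/c1.png

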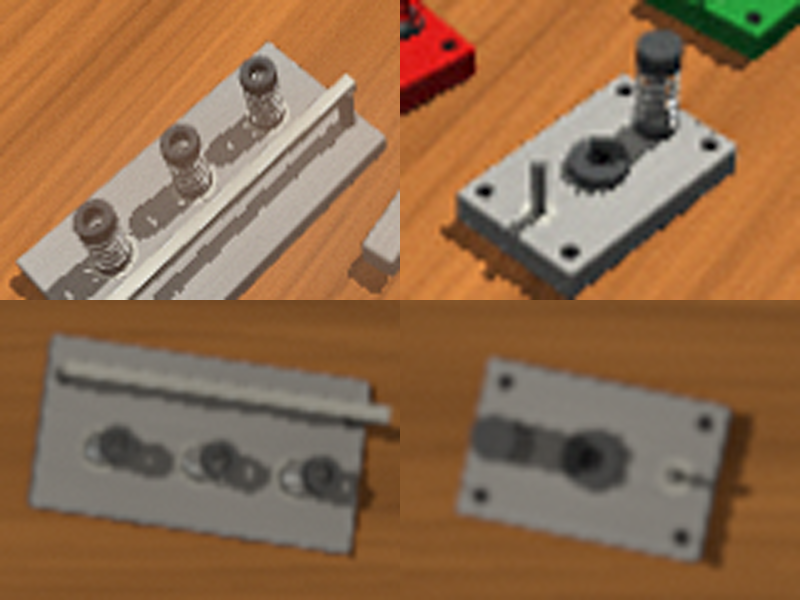

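```bash
python3 - <<'E'
from h import *
s=load('s0');t=load('t0');np.set_printoptions(precision=4,suppress=True)
for p,q in [((211.2,311.2),(405.2,215.5)),((238.8,285.8),(429,220)),((263.8,263.4),(455,223))]:
    print('spring',onz(s,*p,.08)[:2],onz(t,*q,.08)[:2],tri(s,p,t,q))
print('pin tip',onz(s,323,172.8,.061)[:2],'foot',onz(s,322.5,182,.022)[:2],onz(t,290,235,.05)[:2])
# plates by colour, top view
for nm,c,z,box in(('testerT',t,.018,(380,185,475,250)),('dieT',t,.022,(240,205,310,260)),('testerS',s,.018,(180,245,312,372)),('dieS',s,.022,(300,148,368,200))):
    x0,y0,x1,y1=box;im=c['image'][y0:y1,x0:x1];h=cv2.cvtColor(im,cv2.COLOR_BGR2HSV)
    m=((h[...,1]<60)&(h[...,2]>70)).astype(np.uint8)*255
    m=cv2.morphologyEx(m,cv2.MORPH_CLOSE,np.ones((5,5)))
    k=max(cv2.findContours(m,0,1)[0],key=cv2.contourArea).reshape(-1,2)+[x0,y0]
    W=np.array([onz(c,u,v,z)[:2] for u,v in k])*1000
    r=cv2.minAreaRect(W.astype(np.float32));print(nm,len(k),r)
    cv2.imwrite(f'pics/m_{nm}.png',m)
E
```

```text
spring [ 0.5352 -0.2257] [ 0.5501 -0.0904] (array([ 0.5237, -0.1602, -0.0159]), np.float64(0.11787626666328711))
spring [ 0.5433 -0.1563] [ 0.5389 -0.1548] (array([ 0.5399, -0.1554,  0.0748]), np.float64(0.002055774279772951))
spring [ 0.5524 -0.0881] [ 0.5318 -0.225 ] (array([ 0.5639, -0.1576,  0.1892]), np.float64(0.09638005997686369))
pin tip [0.4976 0.2245] foot [0.4946 0.2263] [0.4936 0.2224]
testerT 250 ((554.6073608398438, -163.16204833984375), (250.75279235839844, 123.71573638916016), 82.22469329833984)
dieT 153 ((503.2828369140625, 271.3633728027344), (139.98513793945312, 88.69480895996094), 79.12773895263672)
testerS 290 ((559.5746459960938, -150.85302734375), (247.29627990722656, 128.36744689941406), 82.09223175048828)
dieS 147 ((506.5635681152344, 285.5794982910156), (204.32363891601562, 98.17227172851562), 83.20909881591797)
```

```bash
cat >> h.py <<'E'
from scipy.spatial.transform import Rotation as Ro
def go(x,y,z,yaw=None):
    s=get_state();R=Ro.from_euler('xyz',s['ee_rot'],degrees=True).as_matrix()
    d=R.T@(np.array([x,y,z])-s['position'])*1000
    print('t',s['clock'],'pos',s['position'].round(4),'rot',s['ee_rot'].round(2),'F',s['force'].round(2),'op',s['opening'].round(4))
    print('tool delta mm',d.round(1),'norm',np.linalg.norm(d).round(1),'yaw(rad, about tool z)',None if yaw is None else round(float(-np.radians((yaw-s['ee_rot'][2]+180)%360-180)),4))
E
python3 - <<'E'
from h import *
s=load('s0');t=load('t0')
print('cup',onz(s,320,95,0),tri(s,(320,42),t,(124,345)),'lamp',onz(s,265,48,0))
go(.5511,-.087,.2,172.3)
E
```

```text
cup [0.23436437 0.60565719 0.        ] (array([0.23560116, 0.5955332 , 0.20028596]), np.float64(0.012415415034537587)) lamp [-0.15871338  0.77260398  0.        ]Traceback (most recent call last):
  File "<stdin>", line 4, in <module>
  File "h.py", line 26, in go
    print('t',s['clock'],'pos',s['position'].round(4),'rot',s['ee_rot'].round(2),'F',s['force'].round(2),'op',s['opening'].round(4))
                                                                                                              ^^^^^^^^^^^^^^^^^^
AttributeError: 'float' object has no attribute 'round'
```

```bash
sed -i "s/s\['opening'\].round(4)/round(s['opening'],4)/" h.py; python3 - <<'E'
from h import *
go(.5511,-.087,.2,172.3)
E
```

```text
t 0.1 pos [0.1378 0.609  0.2414] rot [-1.7989e+02 -2.0000e-02  1.6723e+02] F [ 0.16 -0.49 -0.23] op 0.0855
tool delta mm [-556.9 -587.4   42.3] norm 810.5 yaw(rad, about tool z) -0.0884
```

Emit:
{"method": "arm_command", "body": {
  "motion": "-1 0 0 -40 -0.03; -1 -38 -40 0 -0.03; -1 -38 -40 0 -0.03; -1 -38 -40 0 0; -1 -38 -40 0 0; -1 -38 -40 0 0; -1 -38 -40 0 0; -1 -38 -40 0 0",
  "force": 40
}}

```text
clock: 1.1
position: [0.3612, 0.2924, 0.2822]
ee_rot: [-180.0, -0.0, 172.4]
force: [0.5, 0.7, -0.0]
opening: 0.0
```

Emit:
{"method": "arm_command", "body": {
  "motion": "-1 -38 -40 0 0; -1 -38 -40 0 0; -1 -38 -40 0 0; -1 -38 -40 0 0; -1 -38 -40 20 0; -1 -38 -40 20 0; -1 0 0 0 0; -1 0 0 0 0"
}}

```text
clock: 2.1
position: [0.554, 0.0261, 0.2418]
ee_rot: [180.0, -0.1, 172.4]
force: [-0.9, 0.0, 1.1]
opening: -0.0002
```

```bash
python3 - <<'E'
from h import *
go(.5511,-.087,.12,172.3)
E
```

```text
t 2.1 pos [0.554  0.0261 0.2418] rot [ 1.7997e+02 -1.3000e-01  1.7235e+02] F [-0.85  0.03  1.11] op -0.0002
tool delta mm [ -12.5 -112.5  121.7] norm 166.2 yaw(rad, about tool z) 0.0009
```

Emit:
{"method": "arm_command", "body": {
  "motion": "-1 -4 -37 20 0; -1 -4 -37 20 0; -1 -4.5 -38.5 20 0; -1 0 0 40 0; -1 0 0 16 0; -1 0 0 0 0; -1 0 0 0 0; -1 0 0 0 0"
}}

```text
clock: 3.1
position: [0.5532, -0.087, 0.1277]
ee_rot: [-180.0, 0.2, 172.5]
force: [-0.5, 0.4, 0.4]
opening: 0.0001
```

```bash
python3 - <<'E'
from h import *
go(.5511,-.087,.1,172.3)
a=snap('scene','s1')['image'];b=snap('top','t1')['image']
r=lambda im,x,y,w,h,W,H:cv2.resize(im[y:y+h,x:x+w],(W,H),interpolation=cv2.INTER_CUBIC)
cv2.imwrite('pics/c2.png',np.hstack([r(a,180,210,130,130,400,400),r(b,375,170,100,100,400,400)]))
E
```

```text
t 3.1 pos [ 0.5532 -0.087   0.1277] rot [-1.7996e+02  1.5000e-01  1.7245e+02] F [-0.54  0.4   0.44] op 0.0001
tool delta mm [ 2.1 -0.3 27.7] norm 27.8 yaw(rad, about tool z) 0.0027
```

View pics/c2.png

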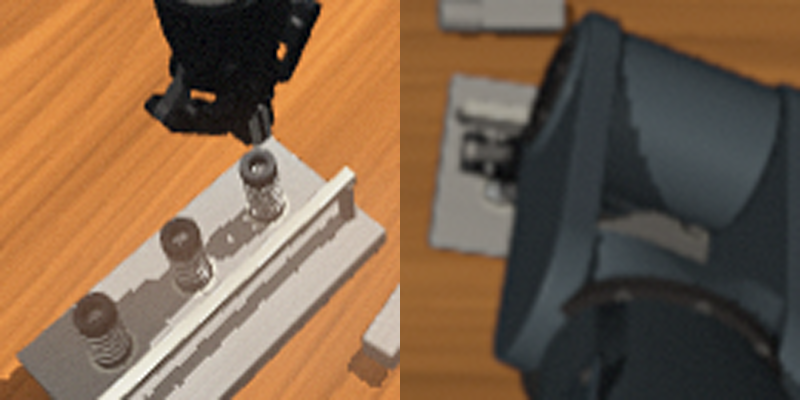

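Emit:
{"method": "arm_command", "body": {
  "motion": "-1 2 0 14 0; -1 0 0 14 0; -1 0 0 5 0; -1 0 0 0 0; -1 0 0 0 0"
}}

```text
clock: 3.82
position: [0.5505, -0.0871, 0.0933]
ee_rot: [-180.0, 0.0, 172.4]
force: [0.9, -0.8, 0.0]
opening: 0.0
```

```bash
python3 - <<'E'
from h import *
go(.5511,-.087,.081,172.3)
a=snap('scene','s2')['image']
r=lambda im,x,y,w,h,W,H:cv2.resize(im[y:y+h,x:x+w],(W,H),interpolation=cv2.INTER_CUBIC)
cv2.imwrite('pics/c3.png',r(a,220,210,80,80,600,600))
E
```

```text
t 3.825 pos [ 0.5505 -0.0871  0.0933] rot [-1.7999e+02  2.0000e-02  1.7239e+02] F [ 0.9  -0.78  0.04] op 0.0
tool delta mm [-0.6  0.2 12.3] norm 12.3 yaw(rad, about tool z) 0.0016
```

View pics/c3.png

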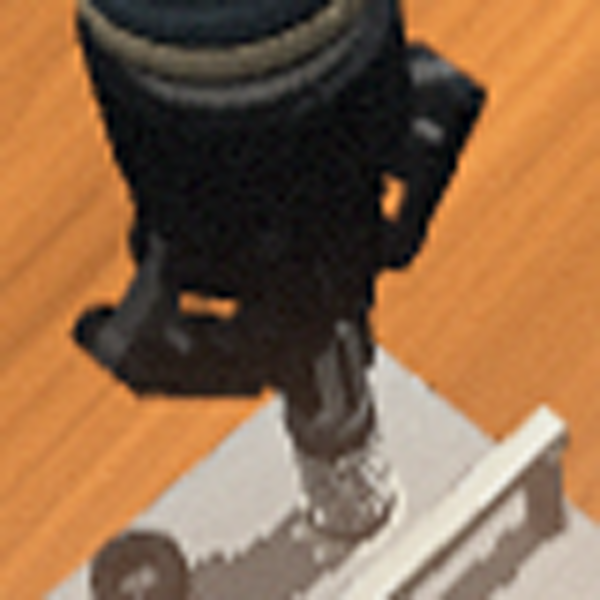

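The tip sits over the left spring's collar, at about (330,420) in the crop, and is about to touch. I'll press slowly.

Emit:
{"method": "arm_command", "body": {
  "motion": "-1 0 0 2 0; -1 0 0 1 0; -1 0 0 1 0; -1 0 0 1 0; -1 0 0 0 0; -1 0 0 0 0"
}}

```text
clock: 4.62
position: [0.5506, -0.0871, 0.0888]
ee_rot: [-180.0, 0.1, 172.4]
force: [-0.4, 1.0, 6.4]
opening: -0.0001
```

```bash
python3 - <<'E'
from h import *
go(.5511,-.087,.081,172.3)
E
```

```text
t 4.625 pos [ 0.5506 -0.0871  0.0888] rot [-1.7999e+02  5.0000e-02  1.7240e+02] F [-0.41  1.01  6.43] op -0.0001
tool delta mm [-0.5  0.1  7.8] norm 7.9 yaw(rad, about tool z) 0.0017
```

Emit:
{"method": "arm_command", "body": {
  "motion": "-1 0 0 2 0; -1 0 0 1 0; -1 0 0 1 0; -1 0 0 1 0; -1 0 0 0 0; -1 0 0 0 0"
}}

```text
clock: 5.38
position: [0.5508, -0.0871, 0.0849]
ee_rot: [-180.0, 0.1, 172.4]
force: [-2.4, 0.3, 13.3]
opening: -0.0002
```

Emit:
{"method": "arm_command", "body": {
  "motion": "-1 0 0 2 0; -1 0 0 1.5 0; -1 0 0 1 0; -1 0 0 0 0; -1 0 0 0 0"
}}

```text
clock: 6.0
position: [0.5509, -0.0871, 0.0814]
ee_rot: [-180.0, 0.1, 172.4]
force: [-4.1, 1.1, 19.2]
opening: 0.0
```

```bash
python3 - <<'E'
from h import *
go(.5511,-.087,.081,172.3)
a=snap('scene','s3')['image']
r=lambda im,x,y,w,h,W,H:cv2.resize(im[y:y+h,x:x+w],(W,H),interpolation=cv2.INTER_CUBIC)
cv2.imwrite('pics/c4.png',r(a,220,210,80,80,600,600))
E
```

```text
t 6.0 pos [ 0.5509 -0.0871  0.0814] rot [-1.7997e+02  1.2000e-01  1.7240e+02] F [-4.14  1.14 19.2 ] op 0.0
tool delta mm [-0.2  0.1  0.4] norm 0.5 yaw(rad, about tool z) 0.0018
```

View pics/c4.png

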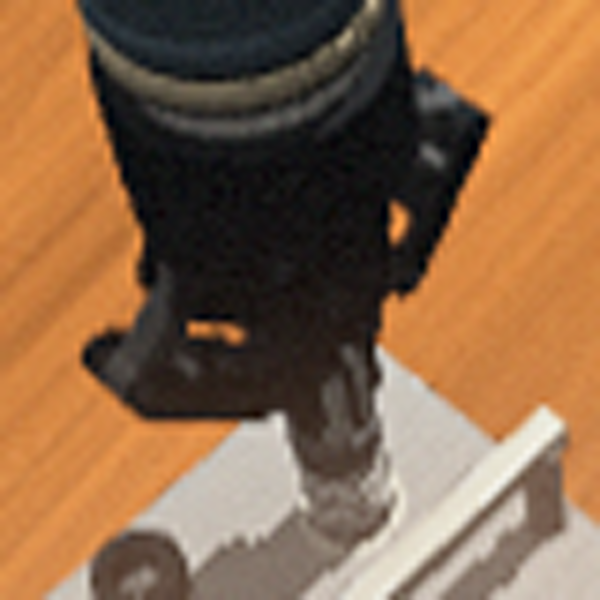

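At the mark the load is about 19–20 N, so this is the stiff one. I'll hold it just over a second.

Emit:
{"method": "arm_command", "body": {
  "motion": "-1 0 0 0.5 0; -1 0 0 0 0; -1 0 0 0 0; -1 0 0 0 0; -1 0 0 0 0; -1 0 0 0 0; -1 0 0 0 0; -1 0 0 0 0"
}}

```text
clock: 7.05
position: [0.5509, -0.0871, 0.081]
ee_rot: [-180.0, 0.1, 172.4]
force: [-2.4, 1.3, 20.5]
opening: -0.0001
```

Emit:
{"method": "arm_command", "body": {
  "motion": "-1 0 0 0 0; -1 0 0 0 0; -1 0 0 0 0; -1 0 0 0 0"
}}

```text
clock: 7.55
position: [0.5509, -0.0871, 0.081]
ee_rot: [-180.0, 0.1, 172.4]
force: [-2.4, 1.0, 20.0]
opening: 0.0
```

Emit:
{"method": "arm_command", "body": {
  "motion": "-1 0 0 -8 0; -1 0 0 -10 0; -1 0 0 -20 0; -1 0 0 -20 0; -1 0 0 0 0; -1 0 0 0 0"
}}

```text
clock: 8.3
position: [0.5498, -0.0868, 0.1355]
ee_rot: [180.0, -0.1, 172.4]
force: [-0.6, -0.1, -0.4]
opening: -0.0002
```

```bash
python3 - <<'E'
from h import *
go(.5418,-.1564,.093,172.3)
E
```

```text
t 8.3 pos [ 0.5498 -0.0868  0.1355] rot [ 1.7998e+02 -8.0000e-02  1.7239e+02] F [-0.59 -0.07 -0.37] op -0.0002
tool delta mm [ -1.4 -70.   42.5] norm 81.9 yaw(rad, about tool z) 0.0015
```

Emit:
{"method": "arm_command", "body": {
  "motion": "-1 -1 -35 0 0; -1 -0.5 -35 0 0; -1 0 0 0 0; -1 0 0 20 0; -1 0 0 15 0; -1 0 0 6 0; -1 0 0 0 0; -1 0 0 0 0"
}}

```text
clock: 9.3
position: [0.5429, -0.1565, 0.0957]
ee_rot: [-180.0, 0.0, 172.4]
force: [-0.2, -0.0, -0.1]
opening: -0.0003
```

```bash
python3 - <<'E'
from h import *
go(.5418,-.1564,.081,172.3)
a=snap('scene','s4')['image']
r=lambda im,x,y,w,h,W,H:cv2.resize(im[y:y+h,x:x+w],(W,H),interpolation=cv2.INTER_CUBIC)
cv2.imwrite('pics/c5.png',r(a,200,220,90,90,600,600))
E
```

```text
t 9.3 pos [ 0.5429 -0.1565  0.0957] rot [-1.7999e+02  5.0000e-02  1.7241e+02] F [-0.18 -0.03 -0.12] op -0.0003
tool delta mm [ 1.1 -0.  14.7] norm 14.7 yaw(rad, about tool z) 0.0019
```

View pics/c5.png

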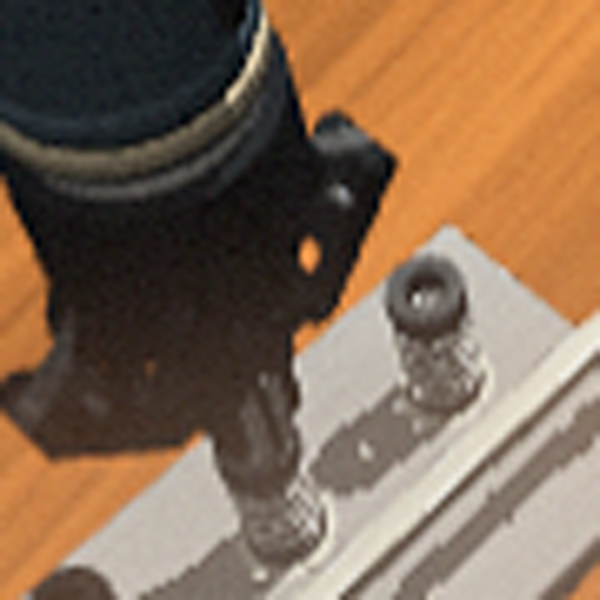

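The left spring stands free again at (430,300), and the tip is centred over the middle spring at (260,460).

Emit:
{"method": "arm_command", "body": {
  "motion": "-1 1 0 4 0; -1 0 0 2 0; -1 0 0 1 0; -1 0 0 1 0; -1 0 0 1 0; -1 0 0 1 0; -1 0 0 0 0; -1 0 0 0 0"
}}

```text
clock: 10.35
position: [0.5418, -0.1566, 0.0861]
ee_rot: [-180.0, 0.1, 172.4]
force: [-1.1, 0.4, 8.4]
opening: -0.0001
```

Emit:
{"method": "arm_command", "body": {
  "motion": "-1 0 0 2 0; -1 0 0 1.5 0; -1 0 0 1 0; -1 0 0 1 0; -1 0 0 0 0; -1 0 0 0 0"
}}

```text
clock: 11.1
position: [0.542, -0.1566, 0.0815]
ee_rot: [-180.0, 0.1, 172.4]
force: [-1.9, 1.1, 13.9]
opening: -0.0002
```

Emit:
{"method": "arm_command", "body": {
  "motion": "-1 0 0 0.6 0; -1 0 0 0 0; -1 0 0 0 0; -1 0 0 0 0; -1 0 0 0 0; -1 0 0 0 0; -1 0 0 0 0; -1 0 0 0 0"
}}

```text
clock: 12.1
position: [0.542, -0.1566, 0.081]
ee_rot: [-180.0, 0.1, 172.4]
force: [-2.8, 1.3, 14.0]
opening: 0.0001
```

Emit:
{"method": "arm_command", "body": {
  "motion": "-1 0 0 0 0; -1 0 0 0 0; -1 0 0 0 0; -1 0 0 0 0"
}}

```text
clock: 12.6
position: [0.542, -0.1566, 0.081]
ee_rot: [-180.0, 0.1, 172.4]
force: [-1.2, 1.2, 14.7]
opening: -0.0004
```

Emit:
{"method": "arm_command", "body": {
  "motion": "-1 0 0 -8 0; -1 0 0 -10 0; -1 0 0 -20 0; -1 0 0 -15 0; -1 -1 -35 0 0; -1 0 -35 0 0; -1 0 0 0 0; -1 0 0 15 0"
}}

```text
clock: 13.6
position: [0.5336, -0.226, 0.1175]
ee_rot: [-180.0, 0.1, 172.4]
force: [-0.2, 0.3, -0.1]
opening: -0.0
```

```bash
python3 - <<'E'
from h import *
go(.5325,-.2258,.094,172.3)
E
```

```text
t 13.6 pos [ 0.5336 -0.226   0.1175] rot [-1.7997e+02  1.0000e-01  1.7237e+02] F [-0.17  0.33 -0.06] op -0.0
tool delta mm [ 1.2  0.  23.5] norm 23.5 yaw(rad, about tool z) 0.0012
```

Emit:
{"method": "arm_command", "body": {
  "motion": "-1 1 0 12 0; -1 0 0 8 0; -1 0 0 3 0; -1 0 0 0 0; -1 0 0 0 0"
}}

```text
clock: 14.22
position: [0.5326, -0.2259, 0.0946]
ee_rot: [-180.0, 0.0, 172.4]
force: [0.5, -0.2, -0.9]
opening: 0.0003
```

```bash
python3 - <<'E'
from h import *
go(.5325,-.2258,.081,172.3)
a=snap('scene','s5')['image']
r=lambda im,x,y,w,h,W,H:cv2.resize(im[y:y+h,x:x+w],(W,H),interpolation=cv2.INTER_CUBIC)
cv2.imwrite('pics/c6.png',r(a,175,235,100,100,600,600))
E
```

```text
t 14.225 pos [ 0.5326 -0.2259  0.0946] rot [-1.7998e+02  4.0000e-02  1.7240e+02] F [ 0.55 -0.21 -0.86] op 0.0003
tool delta mm [ 0.1  0.1 13.6] norm 13.6 yaw(rad, about tool z) 0.0018
```

View pics/c6.png

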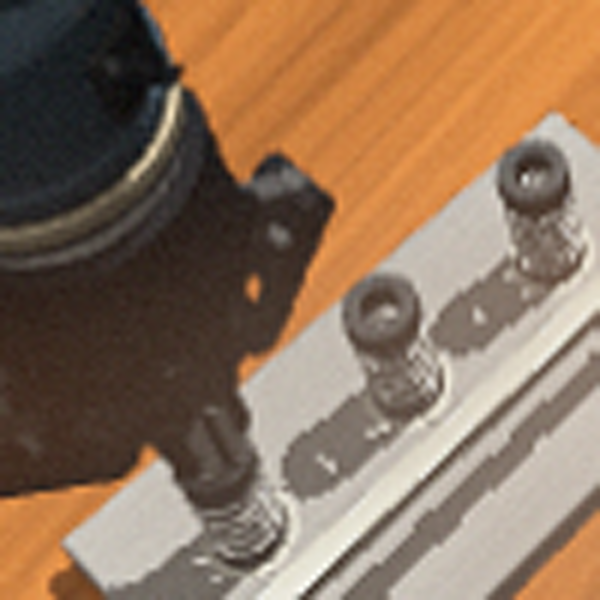

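The first two springs stand free at (535,175) and (380,310), and the tip is over the right spring's collar at (215,470).

Emit:
{"method": "arm_command", "body": {
  "motion": "-1 0 0 4 0; -1 0 0 2 0; -1 0 0 1 0; -1 0 0 1 0; -1 0 0 1 0; -1 0 0 0 0; -1 0 0 0 0"
}}

```text
clock: 15.15
position: [0.5326, -0.2261, 0.0855]
ee_rot: [-180.0, 0.1, 172.4]
force: [1.2, -0.1, 4.1]
opening: -0.0001
```

Emit:
{"method": "arm_command", "body": {
  "motion": "-1 0 0 2 0; -1 0 0 1.5 0; -1 0 0 1 0; -1 0 0 0 0; -1 0 0 0 0"
}}

```text
clock: 15.78
position: [0.5327, -0.2261, 0.0814]
ee_rot: [-180.0, 0.1, 172.4]
force: [0.5, 0.5, 7.6]
opening: 0.0001
```

Emit:
{"method": "arm_command", "body": {
  "motion": "-1 0 0 0.5 0; -1 0 0 0 0; -1 0 0 0 0; -1 0 0 0 0; -1 0 0 0 0; -1 0 0 0 0; -1 0 0 0 0; -1 0 0 0 0"
}}

```text
clock: 16.77
position: [0.5327, -0.2261, 0.081]
ee_rot: [-180.0, 0.1, 172.4]
force: [1.5, 0.3, 8.0]
opening: 0.0001
```

Emit:
{"method": "arm_command", "body": {
  "motion": "-1 0 0 0 0; -1 0 0 0 0; -1 0 0 0 0; -1 0 0 0 0"
}}

```text
clock: 17.27
position: [0.5327, -0.2261, 0.081]
ee_rot: [-180.0, 0.1, 172.4]
force: [-0.1, 0.6, 8.7]
opening: 0.0002
```

Emit:
{"method": "arm_command", "body": {
  "motion": "-1 0 0 -8 0; -1 0 0 -10 0; -1 0 0 -20 0; -1 0 0 -15 0; 0.05 0 35 0 0; 0.05 0 35 0 0; 0.05 0 0 0 0; 0.05 0 0 0 0"
}}

```text
clock: 18.27
position: [0.5415, -0.1567, 0.1332]
ee_rot: [-180.0, -0.0, 172.4]
force: [0.5, 0.1, -0.3]
opening: 0.0448
```

```bash
python3 - <<'E'
from h import *
go(.5418,-.1564,.067,172.3)
a=snap('scene','s6')['image']
r=lambda im,x,y,w,h,W,H:cv2.resize(im[y:y+h,x:x+w],(W,H),interpolation=cv2.INTER_CUBIC)
cv2.imwrite('pics/c7.png',r(a,175,210,120,120,600,600))
E
```

```text
t 18.275 pos [ 0.5415 -0.1567  0.1332] rot [-1.7998e+02 -1.0000e-02  1.7242e+02] F [ 0.5   0.13 -0.31] op 0.0448
tool delta mm [-0.3  0.3 66.2] norm 66.2 yaw(rad, about tool z) 0.0022
```

View pics/c7.png

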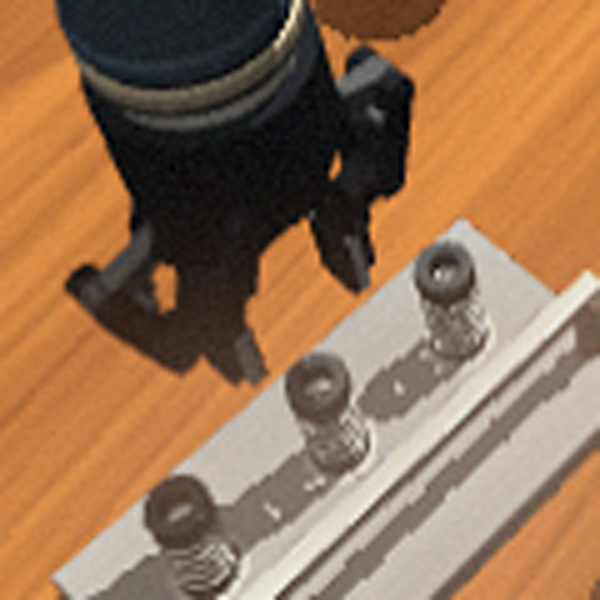

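The loads at the mark were about 20, 14 and 8.5 N, so the middle one is sound. The open fingers straddle it, and there is room to its neighbours.

Emit:
{"method": "arm_command", "body": {
  "motion": "0.05 0 0 20 0; 0.05 0 0 20 0; 0.05 0 0 15 0; 0.05 0 0 10 0; 0.05 0 0 0 0; 0.05 0 0 0 0"
}}

```text
clock: 19.08
position: [0.5419, -0.1567, 0.0686]
ee_rot: [-180.0, 0.0, 172.4]
force: [-0.3, 0.5, 0.4]
opening: 0.0449
```

```bash
python3 - <<'E'
from h import *
go(.5418,-.1564,.067,172.3)
a=snap('scene','s7')['image']
r=lambda im,x,y,w,h,W,H:cv2.resize(im[y:y+h,x:x+w],(W,H),interpolation=cv2.INTER_CUBIC)
cv2.imwrite('pics/c8.png',r(a,175,220,110,110,600,600))
E
```

```text
t 19.075 pos [ 0.5419 -0.1567  0.0686] rot [-1.7998e+02  5.0000e-02  1.7239e+02] F [-0.25  0.51  0.42] op 0.0449
tool delta mm [0.1 0.3 1.6] norm 1.6 yaw(rad, about tool z) 0.0015
```

View pics/c8.png

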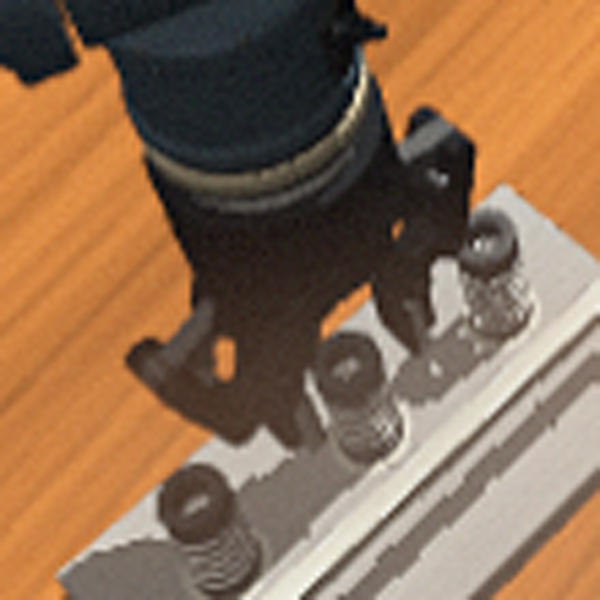

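Emit:
{"method": "arm_command", "body": {
  "motion": "0.05 0 0 2 0; -1 0 0 0 0; -1 0 0 0 0; -1 0 0 0 0; -1 0 0 0 0",
  "force": 40
}}

```text
clock: 19.75
position: [0.5416, -0.1565, 0.0663]
ee_rot: [-180.0, 0.0, 172.4]
force: [0.1, 0.1, 1.7]
opening: 0.0249
```

Emit:
{"method": "arm_command", "body": {
  "motion": "-1 0 0 -3 0; -1 0 0 -5 0; -1 0 0 -8 0; -1 0 0 -20 0; -1 0 0 -30 0; -1 0 0 0 0; -1 0 0 0 0"
}}

```text
clock: 20.62
position: [0.5411, -0.1562, 0.132]
ee_rot: [180.0, -0.0, 172.4]
force: [0.2, 1.4, -0.5]
opening: 0.0248
```

```bash
python3 - <<'E'
from h import *
go(.4944,.2246,.15,169)
a=snap('scene','s8')['image']
r=lambda im,x,y,w,h,W,H:cv2.resize(im[y:y+h,x:x+w],(W,H),interpolation=cv2.INTER_CUBIC)
cv2.imwrite('pics/c9.png',r(a,175,210,120,120,600,600))
E
```

```text
t 20.625 pos [ 0.5411 -0.1562  0.132 ] rot [ 1.7999e+02 -3.0000e-02  1.7239e+02] F [ 0.17  1.42 -0.49] op 0.0248
tool delta mm [ 96.7 371.3 -17.9] norm 384.1 yaw(rad, about tool z) 0.0592
```

View pics/c9.png

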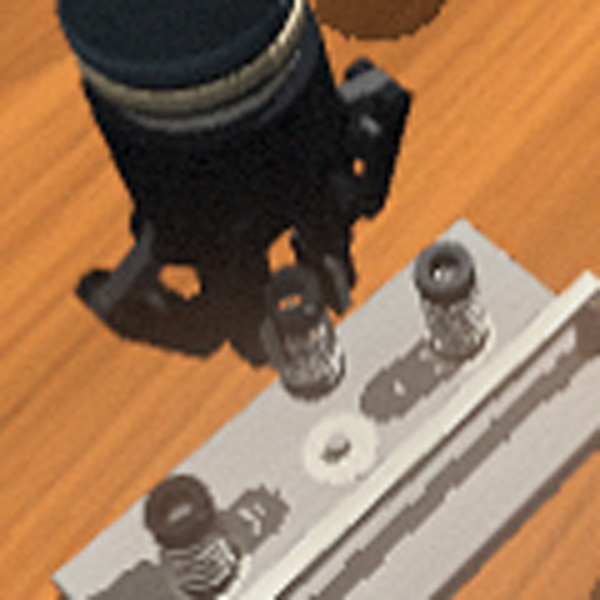

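Emit:
{"method": "arm_command", "body": {
  "motion": "-1 0 0 -20 0; -1 12 30 0 0; -1 12 50 0 0.03; -1 14 52 0 0.03; -1 14 52 0 0; -1 14 52 0 0; -1 12 50 0 0; -1 10 45 0 0"
}}

```text
clock: 21.68
position: [0.5108, 0.1862, 0.151]
ee_rot: [-180.0, -0.1, 169.0]
force: [0.5, -0.2, -1.8]
opening: 0.0248
```

```bash
python3 - <<'E'
from h import *
s=load('s8');print(onz(s,242.4,298.6,.026))
go(.4944,.2246,.15,169)
E
```

```text
[ 0.54288579 -0.15818031  0.026     ]
t 21.675 pos [0.5108 0.1862 0.151 ] rot [-1.7995e+02 -1.4000e-01  1.6899e+02] F [ 0.49 -0.22 -1.8 ] op 0.0248
tool delta mm [23.5 34.5  1. ] norm 41.8 yaw(rad, about tool z) -0.0003
```

Emit:
{"method": "arm_command", "body": {
  "motion": "-1 5 10 0 0; -1 0 0 0 0; -1 0 0 0 0"
}}

```text
clock: 22.05
position: [0.5089, 0.194, 0.1518]
ee_rot: [-180.0, -0.1, 168.9]
force: [0.5, -0.5, -1.0]
opening: 0.0251
```

```bash
python3 - <<'E'
from h import *
go(.4944,.2246,.12,169)
a=snap('scene','s9')['image'];z=load('s0')['image'];t=load('t0')['image']
r=lambda im,x,y,w,h,W,H:cv2.resize(im[y:y+h,x:x+w],(W,H),interpolation=cv2.INTER_CUBIC)
cv2.imwrite('pics/c10.png',np.vstack([np.hstack([r(z,308,162,30,30,300,300),r(t,275,220,30,30,300,300)]),np.hstack([r(a,290,120,80,80,300,300),r(a,308,162,30,30,300,300)])]))
E
```

```text
t 22.05 pos [0.5089 0.194  0.1518] rot [-1.7995e+02 -5.0000e-02  1.6888e+02] F [ 0.53 -0.46 -0.99] op 0.0251
tool delta mm [20.1 27.2 31.8] norm 46.4 yaw(rad, about tool z) -0.002
```

View pics/c10.png

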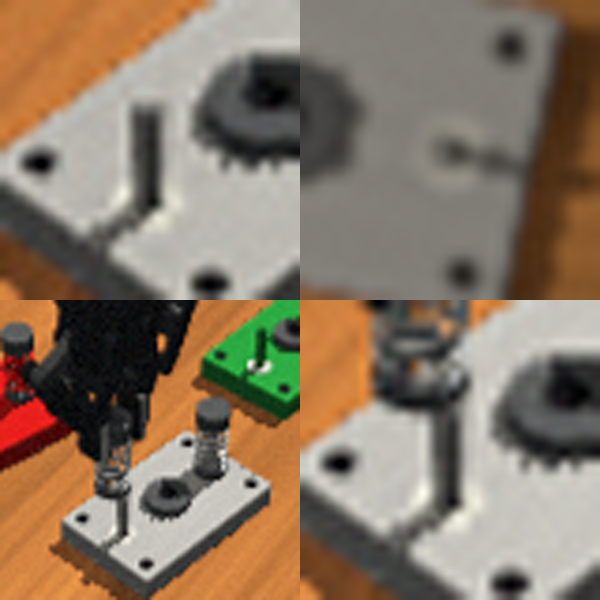

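```bash
python3 - <<'E'
from h import *
np.set_printoptions(precision=2,suppress=True)
s=load('s9');t=load('t0')
th=np.linspace(0,6.283,200)
def ext(c,x,y,z0,z1,r):
    P=np.array([proj(c,(x+r*np.cos(a),y+r*np.sin(a),z)) for a in th for z in(z0,z1)]);return P.min(0),P.max(0)
p=np.array([.5089,.194,.1518])
lo,hi=ext(s,p[0],p[1],p[2]-.0485,p[2]-.0425,.013);print('foot collar pred crop',(lo-[308,162]+.5)*10,(hi-[308,162]+.5)*10,'obs x 75..168, bottom y 108')
# fixed spring and pin predictions for candidate
for x,y in((.4944,.2246),(.4935,.226),(.496,.2246)):
    lo,hi=ext(s,x,y,.022,.060,.0045);print(x,y,'pin pred crop',(lo-[308,162]+.5)*10,(hi-[308,162]+.5)*10,'top', (proj(t,(x,y,.022))-[275,220]+.5)*10)
print('top onz',onz(t,290.2,234.7,.022))
E
```

```text
foot collar pred crop [74.66 30.09] [177.34 118.65] obs x 75..168, bottom y 108
0.4944 0.2246 pin pred crop [128.67  99.05] [162.17 220.27] top [154.12 153.9 ]
0.4935 0.226 pin pred crop [128.76  94.72] [162.21 215.9 ] top [149.11 157.02]
0.496 0.2246 pin pred crop [133.63 101.32] [167.07 222.56] top [154.24 148.25]
top onz [0.49 0.22 0.02]
```

Emit:
{"method": "arm_command", "body": {
  "motion": "-1 10 14 0 0; -1 9 13.5 5 0; -1 0 0 10 0; -1 0 0 10 0; -1 0 0 0 0; -1 0 0 0 0; -1 0 0 0 0"
}}

```text
clock: 22.98
position: [0.496, 0.2258, 0.1275]
ee_rot: [180.0, 0.0, 168.9]
force: [0.0, -0.3, -0.7]
opening: 0.0247
```

```bash
python3 - <<'E'
from h import *
go(.4955,.2242,.115,169)
a=snap('scene','s10')['image'];t=snap('top','t10')['image']
r=lambda im,x,y,w,h,W,H:cv2.resize(im[y:y+h,x:x+w],(W,H),interpolation=cv2.INTER_CUBIC)
cv2.imwrite('pics/c11.png',np.hstack([r(a,303,147,40,40,400,400),r(t,250,200,60,60,400,400)]))
E
```

```text
t 22.975 pos [0.496  0.2258 0.1275] rot [1.7998e+02 4.0000e-02 1.6893e+02] F [ 0.05 -0.27 -0.73] op 0.0247
tool delta mm [ 0.2 -1.6 12.5] norm 12.6 yaw(rad, about tool z) -0.0012
```

View pics/c11.png

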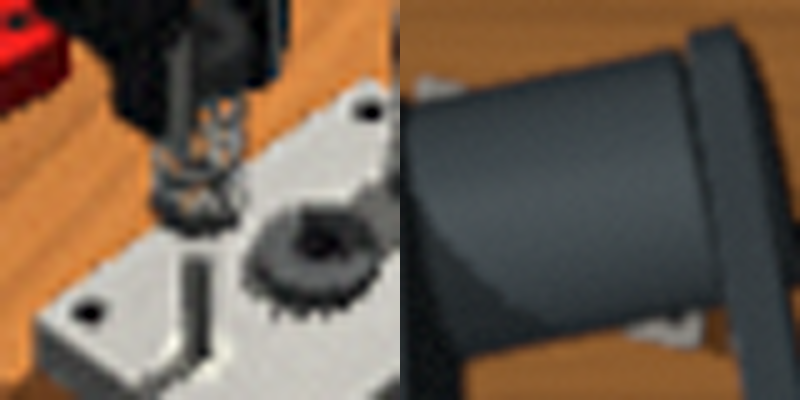

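```bash
python3 - <<'E'
from h import *
np.set_printoptions(precision=2,suppress=True,linewidth=200)
for f in('s0','s10'):
    g=cv2.cvtColor(load(f)['image'],cv2.COLOR_BGR2GRAY);print(f);print('cols',list(range(317,329)))
    for v in range(162,187): print(v,g[v,317:329])
s=load('s10')
for q in((.4955,.2245),): print(proj(s,(*q,.062)),proj(s,(*q,.022)))
print(proj(s,(.496,.2258,.079)))
a=s['image'];cv2.imwrite('pics/c12.png',cv2.resize(a[145:190,300:345],(800,600),interpolation=cv2.INTER_NEAREST))
E
```

```text
s0
cols [317, 318, 319, 320, 321, 322, 323, 324, 325, 326, 327, 328]
162 [130 139 141 141 140 135 135 135 140 141 135 151]
163 [140 144 144 134 136 137 133 144 140 121 177 183]
164 [140 138 139 134 132 137 144 138 151 171 194 190]
165 [140 135 133 135 135 146 128 162 176 190 184 182]
166 [137 136 135 138 140 131 175 184 188 187 184 181]
167 [138 136 137 139 157 174 192 184 185 185 183 183]
168 [137 135 124 177 183 187 184 181 183 187 186 187]
169 [132 158 169 189 187 182 186 180 181 183 185 190]
170 [161 180 187 180 183 187 182 179 185 189 188 156]
171 [179 186 187 177 186 187 186 183 186 188 194 111]
172 [185 180 181 190 137 140 133 153 183 187 138  79]
173 [179 182 186 186  92  78  78 145 182 193 111  62]
174 [180 180 181 188  85  56  53 150 183 190 112  54]
175 [179 183 179 193  92  58  53 155 185 186 107  86]
176 [184 180 183 192  93  53  47 151 178 183 174 105]
177 [181 184 186 194  88  58  50 150 184 186 195 172]
178 [182 184 183 191 106  58  48 148 189 186 185 186]
179 [183 180 181 189 110  61  49 160 191 185 179 178]
180 [181 181 189 211 125  60  51 173 196 185 180 184]
181 [
[... 1086 characters left out ...]
 62]
175 [191 192 192 202  93  62  54 165 196 199 110  92]
176 [189 195 196 208  97  60  58 160 196 199 181 113]
177 [190 196 195 204  95  59  57 160 195 202 204 185]
178 [194 196 195 204 118  66  52 161 197 196 199 198]
179 [196 194 195 199 117  67  52 174 199 192 193 197]
180 [194 193 198 228 137  62  54 190 210 197 192 197]
181 [193 188 215 241 126  59  51 193 226 207 196 196]
182 [193 195 225 181 100  61  47 180 232 208 195 198]
183 [196 203 171 123 111  88 199 224 210 200 198 193]
184 [150 138 104  98 100 191 223 225 194 193 199 195]
185 [106  93  86 162 177 203 202 202 197 192 194 197]
186 [ 95  96 170 199 196 195 194 194 191 195 193 193]
[322.36 172.23] [322.4  182.53]
[322.76 167.45]
```

View pics/c12.png

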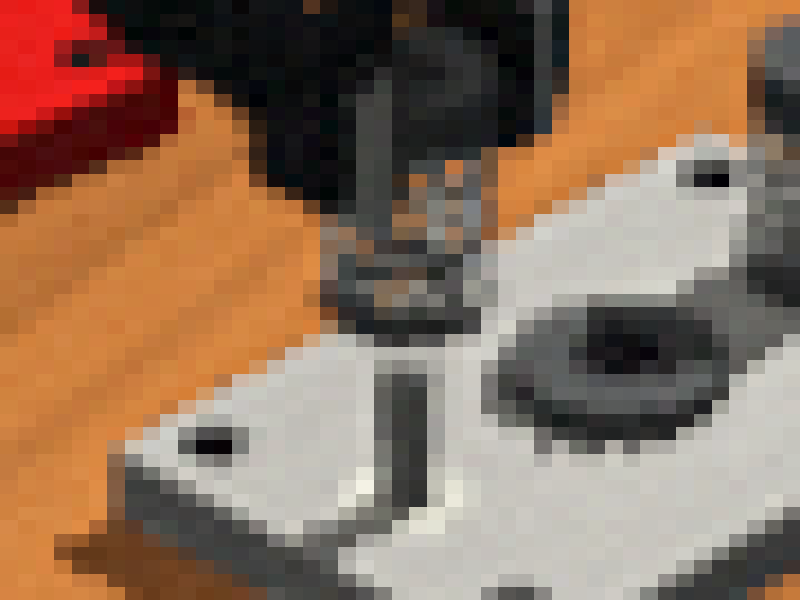

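Emit:
{"method": "arm_command", "body": {
  "motion": "-1 -0.3 -1.5 6 0; -1 0 0 5 0; -1 0 0 3 0; -1 0 0 2 0; -1 0 0 2 0; -1 0 0 0 0; -1 0 0 0 0"
}}

```text
clock: 23.95
position: [0.4957, 0.2244, 0.1093]
ee_rot: [180.0, 0.0, 169.0]
force: [0.6, -0.3, -1.6]
opening: 0.0249
```

```bash
python3 - <<'E'
from h import *
go(.496,.2243,.0705,169)
a=snap('scene','s11')['image']
cv2.imwrite('pics/c13.png',cv2.resize(a[145:190,300:345],(600,600),interpolation=cv2.INTER_CUBIC))
E
```

```text
t 23.95 pos [0.4957 0.2244 0.1093] rot [1.8000e+02 1.0000e-02 1.6896e+02] F [ 0.62 -0.3  -1.57] op 0.0249
tool delta mm [-0.3 -0.  38.8] norm 38.8 yaw(rad, about tool z) -0.0008
```

View pics/c13.png

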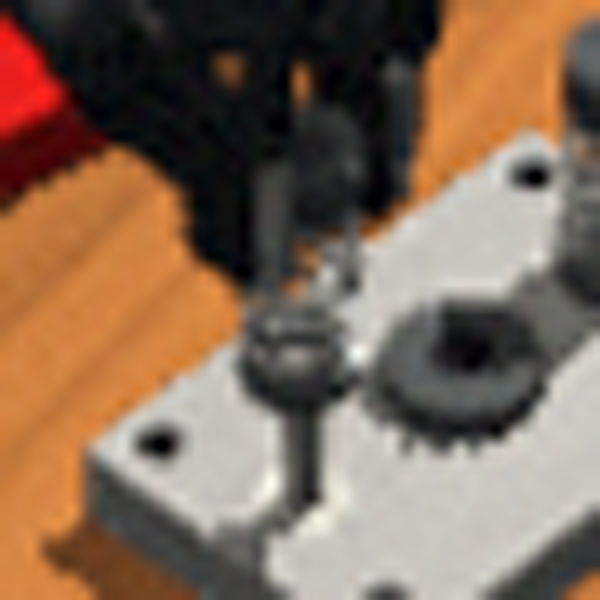

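Emit:
{"method": "arm_command", "body": {
  "motion": "-1 -0.4 0.4 2 0; -1 0 0 2 0; -1 0 0 2 0; -1 0 0 2 0; -1 0 0 0 0; -1 0 0 0 0"
}}

```text
clock: 24.75
position: [0.496, 0.2247, 0.1012]
ee_rot: [-180.0, -0.0, 169.0]
force: [-0.1, 0.8, -1.6]
opening: 0.0249
```

Emit:
{"method": "arm_command", "body": {
  "motion": "-1 0 0 4 0; -1 0 0 4 0; -1 0 0 4 0; -1 0 0 4 0; -1 0 0 0 0; -1 0 0 0 0"
}}

```text
clock: 25.5
position: [0.496, 0.2247, 0.0851]
ee_rot: [-180.0, -0.0, 169.0]
force: [-0.2, 0.3, -0.6]
opening: 0.0248
```

```bash
python3 - <<'E'
from h import *
go(.496,.2243,.0705,169)
a=snap('scene','s12')['image']
cv2.imwrite('pics/c14.png',cv2.resize(a[145:190,300:345],(600,600),interpolation=cv2.INTER_CUBIC))
E
```

```text
t 25.5 pos [0.496  0.2247 0.0851] rot [-1.7999e+02 -2.0000e-02  1.6896e+02] F [-0.19  0.35 -0.61] op 0.0248
tool delta mm [-0.1 -0.4 14.6] norm 14.6 yaw(rad, about tool z) -0.0008
```

View pics/c14.png

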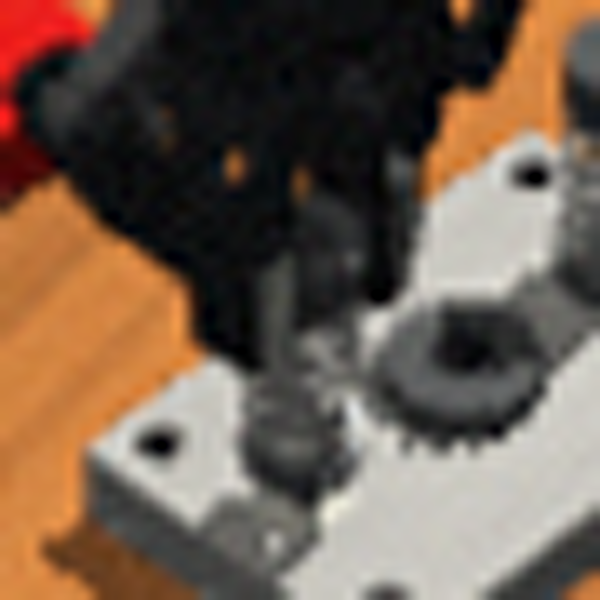

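Emit:
{"method": "arm_command", "body": {
  "motion": "-1 0 0 4 0; -1 0 0 4 0; -1 0 0 3 0; -1 0 0 1.5 0; -1 0 0 1 0; -1 0 0 0 0; -1 0 0 0 0"
}}

```text
clock: 26.42
position: [0.4961, 0.2247, 0.0717]
ee_rot: [-180.0, -0.0, 169.0]
force: [0.3, 0.4, -1.6]
opening: 0.0246
```

Emit:
{"method": "arm_command", "body": {
  "motion": "-1 0 0 1 0; -1 0 0 0.7 0; -1 0 0 0 0; -1 0 0 0 0"
}}

```text
clock: 26.92
position: [0.4962, 0.2247, 0.0702]
ee_rot: [180.0, 0.0, 169.0]
force: [-0.4, -0.1, 2.7]
opening: 0.025
```

Contact came at the expected height with 2.7 N. I'll release and lift.

Emit:
{"method": "arm_command", "body": {
  "motion": "0.05 0 0 0 0; 0.05 0 0 0 0; 0.05 0 0 0 0; 0.05 0 0 -15 0; 0.05 0 0 -30 0; 0.05 0 0 -40 0; 0.05 0 0 -40 0; 0.05 0 0 0 0"
}}

```text
clock: 27.92
position: [0.4984, 0.2253, 0.1993]
ee_rot: [179.8, 0.5, 169.0]
force: [0.4, 0.5, 0.5]
opening: 0.0448
```

Emit:
{"method": "arm_command", "body": {
  "motion": "0.05 30 -40 -20 0; 0.05 30 -40 0 0; 0.05 0 -55 0 0; 0.05 0 -55 0 0; 0.05 0 0 0 0; 0.05 0 0 0 0"
}}

```text
clock: 28.68
position: [0.4006, 0.0498, 0.2149]
ee_rot: [180.0, -0.0, 168.9]
force: [0.5, -0.1, 0.4]
opening: 0.0447
```

```bash
python3 - <<'E'
from h import *
go(.496,.2243,.0705,169)
a=snap('scene','s13')['image'];t=snap('top','t13')['image']
r=lambda im,x,y,w,h,W,H:cv2.resize(im[y:y+h,x:x+w],(W,H),interpolation=cv2.INTER_CUBIC)
cv2.imwrite('pics/c15.png',np.vstack([a[:, :],]) )
cv2.imwrite('pics/c16.png',np.vstack([np.hstack([r(a,295,140,80,60,400,300),r(t,235,200,80,60,400,300)]),np.hstack([r(a,180,240,130,98,400,300),r(t,375,180,100,75,400,300)])]))
E
```

```text
t 28.675 pos [0.4006 0.0498 0.2149] rot [ 1.7998e+02 -3.0000e-02  1.6888e+02] F [ 0.54 -0.07  0.36] op 0.0447
tool delta mm [-60.  189.5 144.5] norm 245.7 yaw(rad, about tool z) -0.002
```

View pics/c15.png

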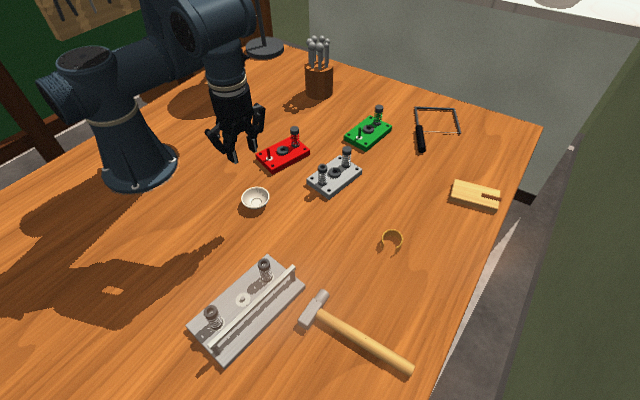

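View pics/c16.png

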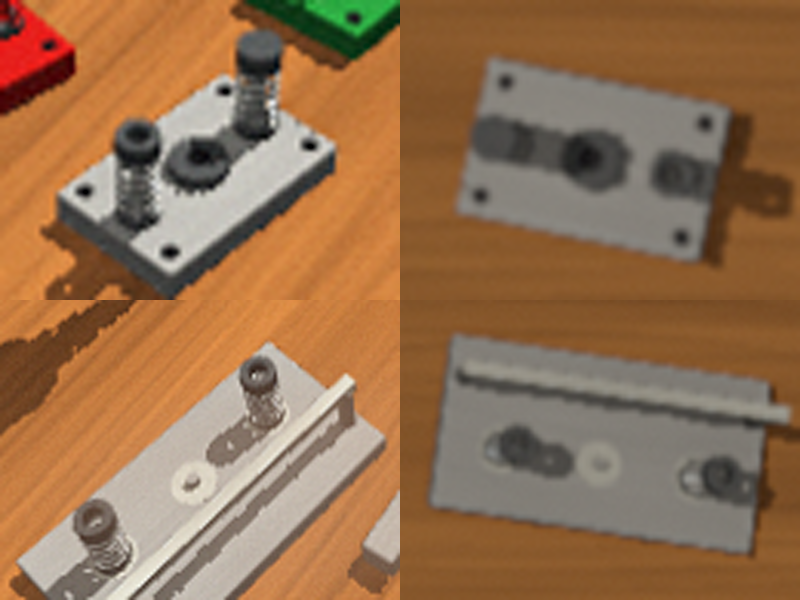

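The sound spring stands upright and fully down on the grey die's pin, at scene (322,178). The other two stand on stations 1 and 3, and the tools are where they were. I'll hand it in.

```bash
python3 -c "
from h import *
print(close_job())"
```

```text
the job is handed in; nothing more can be done
None
```

The sound spring, the middle one, now stands upright on the bare guide pin of the grey die set, and the job is handed in. The robot's clock stood at about 29 s of the 64 s allowed.

- **Pressing:** I pressed the springs from left to right, bringing the fingertips level with the mark by the measured tool height, and held each for over 1 s. None was pressed noticeably past the mark.

| Spring | Load at the mark | Verdict |
|---|---|---|
| Left | about 20 N | too stiff |
| Middle | about 14 N | sound |
| Right | about 8–8.7 N | too weak |

- **Placing:** The spring went over the pin with no sideways force. It met the plate within 0.3 mm of the expected height, with 2.7 N, and then I let go.
- **Last checks:** The final pictures show the spring upright and down on the pin. The stiff and weak springs are still on stations 1 and 3, the hammer, cuff and dish look unmoved, and the gripper is clear of everything.
- **Disagreement:** The two cameras put the pin 2–3 mm apart. I settled its position by comparing it with the held spring just above the pin.

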